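# Torque the centrifuge rotor's hub nut and cap it

### The arm

A 6-joint arm with a two-finger parallel gripper is mounted at the origin on the work surface. World frame = base frame: x ahead of the robot, y to its left, z up, the work surface at z = 0. Lengths are in m, angles in rad, forces in N, time in s.
With the tool pointing down it reaches from about 0.3 to 0.875 m from the base axis. Payload 6.4 kg.
Tool frame: the origin (TCP) lies at the very end of the fingers, on their centre line; the grasp point (between the pads) lies 19 mm behind it; z points along the fingers, y is the line along which they close (so a half turn about z gives the same grasp; the last joint's range is limited). The gripper opens to 85 mm and grips with 20 to 120 N. Pads are 22 mm wide; open, the fingers measure 114 mm over their backs; the gripper's body (76 mm by 85 mm) begins 54 mm behind the grasp point. The pads swing forward as they close: fully open they stand 13 mm farther back than shut.
Start: joints at [0.911, 0.181, 1.607, -0, 1.354, -0.206], TCP at [0.252, 0.517, 0.231] pointing down, gripper open.
Joint ranges: [-2.99, 2.99], [-0.89, 2.07], [0.3, 2.58], [-1.14, 4.28], [0, 2.63], [-3.12, 3.12]. Speed limits (rad/s): [2.57, 2.57, 3.01, 3.14, 3.14, 3.14].

### API

Orientations are given as a unit quaternion [w, x, y, z].
In Python, from bench import telemetry, camera, ctrl, spotter gives the robot as it stands.
- The arm moves only by the tool send_rows, never from a script. Its argument "series" is a list of rows, each a list of 3 entries, a list of its own where there are three numbers: the turn, a rotation vector about the world's x, y, z in degrees, then the shift along the world's x, y, z in mm, then the closure, from -1 (fully open) to 1 (shut), so that 0 is half open. In form: [[[rx, ry, rz], [dx, dy, dz], gripper], ...]. A call has 1 to 10 rows; each row is the pose to reach, as a shift and turn from the pose commanded when the call began; what a row does not reach only later rows make up. A row lasts 1/8 s, in which the tool goes at most 62.5 mm and 10.7 degrees, less where a joint would pass 70% of its speed; a pose out of reach is approached as far as the arm can. A call with a gripper value outside its range is refused whole. The fingers move at their own pace and stop on an object; the grip force is fixed at half the most. Time passes only in rows, so rows that repeat a pose let the fingers close. It gives the time, the measured TCP pose, the force, the opening and the grip force at its end, in the units of the state.
- telemetry.get_obs(): the state, without advancing time (a new reading comes with each control period).
- camera(name): name is "scene" or "top"; returns a dict with "pixels" (480x640x3 uint8, red, green, blue), "camera_matrix" (3x3 intrinsics, pixels), "xyz" and "orientation" of the camera in the world. Camera axes: x right, y up, looking along -z (the intrinsics and any distortion apply to the point x, -y, -z); pixel columns grow to the right and rows downward; lengths in m; the calibration is good to about 2 mm. A picture is of the moment at which its call begins. There is no depth.
- ctrl.hand_in(): hands the job in; it is judged then, once.
Trained networks look in the newest picture that a camera, given by its name, has taken for a name from the list of things; names that differ only in an ending like _2 or _b are one class to them, and where a whole thing is asked for, a point or a joint stands for the part that bears it (a point fixed in the world has none). Each returns a list of dicts, best first, with "conf" (0 to 1); they miss things now and then, are a little off and sometimes report something else, mostly with a low value. They report only what shows in the picture. A call takes as long as a camera call. They do not tell look-alikes from the thing itself.
- spotter.boxes_of(thing, camera): "xyz" ([x, y, z] in m, in world coordinates, good to about 4 mm: the middle of the surface that is visible of it).
- spotter.landmark_of(thing, camera): "xyz" ([x, y, z] in m, in world coordinates, good to about 4 mm: a listed point, or the origin of a listed thing).
The state is a dict: "time_s": time; "q": joint angles; "dq": joint speeds; "joint_efforts": joint torques, N m; "eef_pos": TCP position; "eef_rot": TCP orientation; "wrist_force": force on the tool from outside, world axes, zero at the start; "torque": the same for the moment, N m; "opening": opening from 0.0 (shut) to 1.0 (fully open); "grasp_force": force on a finger pad.
Only numpy, scipy, OpenCV 4.12 (cv2) and the standard library are available. Lean on these libraries where they do the work, as an engineer would, in place of code of your own. Each camera call takes 0.05 s, during which the arm holds its last target. There are 200 camera calls.

### The job

Take the click wrench from its rest, set its socket fully onto the cross-shaped nut in the middle of the centrifuge rotor, and tighten the nut clockwise until the wrench clicks (its handle breaks over), stopping at once. Then lay the wrench back on its rest as it was, and put the hub cap over the nut, seated flat on the rotor, disturbing nothing else.

Things in the scene. Friction and masses are not known exactly. Their poses are not given: they have to be found in the camera images.
- nut_top (a point): Centre of the top of the steel nut standing upright in the middle of the aluminium rotor (152 mm across, flat top 70 mm above the table, on a fixed 170 mm square stand). Seen from above the nut is a cross of two bars, 46 mm long, 10 mm wide, 22 mm tall (top 5 mm tapered to half width); this point is 92 mm above the table. x and y lie along the bars and turn with the nut; z is up.
- nut (a joint): Turn of the nut in rad, grows as it is tightened (clockwise from above). It starts between 0.55 and 1.05, runs down with slight drag (about 0.25 N m) and comes up hard against its seat at 1.40. It stays where it is left.
- wrench_socket (a point): Centre of the mouth (underside) of the wrench's socket, on its turning axis: four steel blocks 44 mm square overall, leaving a cross of 13.5 mm slots, 20 mm deep, along and across the handle. It fits the nut in four quarter turns, mouth then 2 mm above the rotor face, 0.07 rad of play each way. Lift it off straight up, unloaded (turned back to the middle of the play). x toward the handle, z up.
- wrench_grip (a point): Where to hold the click wrench: in the black handle section, 22 mm wide, 18 mm tall, half-way up, 105 mm from the socket axis and 34 mm above the socket's mouth (the black runs from 40 mm inward to 70 mm outward of here). x points along the handle away from the head, z up. The wrench weighs 0.31 kg and balances about 23 mm from here toward the head.
- click (a joint): Break-over of the wrench handle about the socket axis, relative to the head, rad. About 0 (-0.03 to 0) until the torque passes about 1.2 N m clockwise (5 to 11 N felt at the grip); then the handle gives way, this grows and the resistance falls to a third: the click. Over 0.06 it has clicked; past 0.22 the nut is over-tightened; stop at 0.30. It springs back when unloaded.
- rest_grip (a point): Where the wrench's grip point lies when the wrench lies on its rest (fixed steel plate 220 x 60 x 8 mm with a black fork): 42 mm above the table. x points along the lying handle from head to end. The socket stands mouth down on the plate 105 mm toward -x; the fork is 50 mm toward +x, 30 mm wide inside at its floor, wider above, its cheeks 59 mm above the table.
- cap_grip (a point): Middle of the graspable part of the loose aluminium hub cap's upright knob (18 mm diameter, 35 mm tall): 54 mm above the cap's open underside, 25 mm above its shoulder. The cap is an upturned cup, 70 mm across at the foot, 29 mm high, 54 to 62 mm inside, 24 mm deep, knob on top (64 mm overall, 0.12 kg). It starts on a fixed steel dish 4 mm above the table. z up.
- rack: Loose stainless tube rack with three tubes, 60 x 200 x 110 mm, origin under its centre. To be left alone.
- bottle: Loose bottle, 60 mm diameter, 150 mm tall, origin under its centre. To be left alone.
- beaker: Loose white cup, 70 mm diameter, 80 mm tall, origin under its centre. To be left alone.
- spanner: Loose flat open-ended spanner, 140 mm long, lying on the table. It does not fit the nut; to be left alone.
There are look-alikes about, which are no part of the job. Leave any blue look-alike of the part that bears rest_grip alone.

How it is judged:
On the way, in this order (a step that is already met when the one before it is completed fails the run):
1. the wrench's socket is fully on the nut (horizontal distance between wrench_socket and nut_top below 0.006 m and z of wrench_socket in the frame of nut_top below -0.013 m), for 0.1 s.
2. the wrench, on the nut, has clicked with the nut at its seat (value of joint click above 0.06 rad and value of joint nut above 1.35 rad and horizontal distance between wrench_socket and nut_top below 0.006 m and z of wrench_socket in the frame of nut_top below -0.01 m), for 0.04 s.
3. the wrench is back on its rest and let go (distance between wrench_grip and rest_grip below 0.025 m and z of wrench_grip in the frame of rest_grip below 0.006 m and angle between wrench_grip's own z axis and vertical below 0.1 rad and contact force between the fingers and wrench below 0.1 N), for 0.2 s.
At the end, for the whole second after the job is handed in: Nut past 1.30 rad; wrench level on its rest, grip point within 25 mm and under 6 mm above the rest's, within 0.2 rad of its direction, sprung back (under 0.03); cap upright (0.08 rad), still, within 12 mm of the nut's axis, its grip point under 36 mm above the nut's top (32 when flat) (value of joint nut above 1.3 rad and value of joint click below 0.03 rad and distance between wrench_grip and rest_grip below 0.025 m and z of wrench_grip in the frame of rest_grip below 0.006 m and angle between wrench_grip's own z axis and vertical below 0.1 rad and angle between the x axis of wrench_grip and the x axis of rest_grip, either way round below 0.2 rad and horizontal distance between cap_grip and nut_top below 0.012 m and z of cap_grip in the frame of nut_top below 0.036 m and angle between cap_grip's own z axis and vertical below 0.08 rad and linear speed of cap below 0.02 m/s); the robot touches nothing.
It fails at once if the wrench is turned far on past the click (0.22 rad or more): over-tightened (value of joint click above 0.22 rad).
It fails at once if a bystander (rack, bottle, beaker, spanner) is moved by more than 30 mm (distance of any of rack, bottle, beaker, spanner from where it was at the start of the episode above 0.03 m).
It also fails if it takes over 72 s, if anything falls off the work surface, if the arm or the gripper's body presses on something with over 40 N, if the wrist force passes 120 N, or if a joint passes its speed limit or range.

## Working session

There is one attempt and no reset: what is moved stays moved. The work goes in short steps, Python scripts to look and compute and a tool call to move; the robot and the scene stay as the last step left them, time stands still between calls to the robot, and variables do not carry over. Pictures are saved under pics/ and viewed, at most 10 in all, crops included, and the job is handed in when it is done.

Besides the shell and the picture viewer there is one more tool, called after "Call:" as name(argument=value, ...) on one line, values as JSON. send_rows: Moves the arm, as the interface text tells. Its arguments: {"type":"object","properties":{"series":{"type":"array","items":{"type":"array"}}},"required":["series"]}

```bash
mkdir -p pics; python3 - <<'E'
from bench import telemetry,camera,ctrl,spotter
import cv2,numpy as np
for c in ("scene","top"):
    p=camera(c); cv2.imwrite(f"pics/{c}0.png",p["pixels"][:,:,::-1])
    print(c,p["xyz"],p["orientation"],p["camera_matrix"])
    for t in ["nut_top","wrench_socket","wrench_grip","rest_grip","cap_grip","rack","bottle","beaker","spanner"]:
        print(t,[(np.round(d["xyz"],3).tolist(),round(d["conf"],2), {k:v for k,v in d.items() if k not in("xyz","conf")}) for d in spotter.landmark_of(t,c)])
o=telemetry.get_obs();print(o["time_s"],o["eef_pos"],o["eef_rot"],o["wrist_force"])
E
```

```text
scene [1.4170753  0.03178463 1.12399096] [0.62631461 0.20863196 0.24794484 0.70903179] [[460.35070839   0.         321.68784694]
 [  0.         460.35070839 244.36956047]
 [  0.           0.           1.        ]]
nut_top [([0.548, -0.034, 0.093], 0.55, {})]
wrench_socket [([0.439, -0.293, 0.011], 0.65, {}), ([0.534, 0.287, 0.055], 0.21, {})]
wrench_grip [([0.542, -0.329, 0.041], 0.79, {})]
rest_grip [([0.537, -0.328, 0.041], 0.61, {}), ([0.484, -0.536, 0.043], 0.57, {})]
cap_grip [([0.533, 0.283, 0.056], 0.79, {})]
rack [([0.799, -0.012, -0.002], 0.76, {})]
bottle [([0.733, 0.227, 0.0], 0.72, {}), ([0.439, -0.296, 0.007], 0.51, {})]
beaker [([0.734, -0.257, 0.001], 0.6, {}), ([0.532, 0.288, 0.057], 0.5, {})]
spanner [([0.373, 0.01, 0.001], 0.64, {})]
top [ 0.37733817 -0.0870436   1.14602074] [-0.69313173 -0.07534665  0.063499    0.71404423] [[493.91595102   0.         316.88642142]
 [  0.         493.91595102 236.88011608]
 [  0.           0.           1.        ]]
nut_top [([0.55, -0.034, 0.09], 0.45, {})]
wrench_socket [([0.434, -0.3, 0.009], 0.78, {})]
wrench_grip [([0.538, -0.326, 0.043], 0.74, {}), ([0.54, -0.325, 0.044], 0.63, {})]
rest_grip [([0.483, -0.536, 0.044], 0.97, {}), ([0.539, -0.325, 0.044], 0.6, {}), ([0.532, 0.286, 0.057], 0.16, {})]
cap_grip [([0.533, 0.282, 0.054], 0.88, {}), ([0.539, -0.325, 0.041], 0.73, {})]
rack [([0.803, -0.011, -0.001], 0.82, {})]
bottle [([0.731, 0.23, -0.004], 0.85, {}), ([0.377, 0.013, 0.002], 0.54, {})]
beaker [([0.735, -0.257, -0.003], 0.58, {})]
spanner [([0.376, 0.011, -0.001], 0.81, {})]
1.0 [0.25207057 0.51683194 0.23128946] [-1.32568935e-05  2.24987614e-01  9.74361624e-01  9.09988471e-06] [-3.43809930e-04  1.48720246e-01  8.00632534e-01]
```

View pics/top0.png

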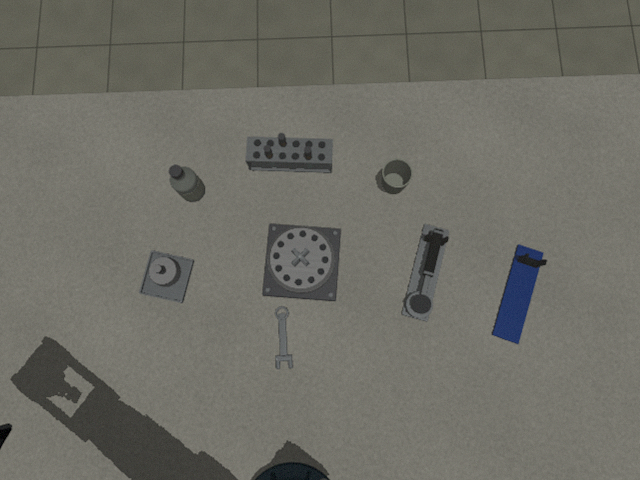

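```bash
cat > h.py <<'E'
import numpy as np,cv2
from scipy.spatial.transform import Rotation as R
def cam(p):
    w,x,y,z=p["orientation"]; return R.from_quat([x,y,z,w]).as_matrix(),np.array(p["xyz"]),np.array(p["camera_matrix"])
def proj(p,P):
    M,c,K=cam(p); q=(np.atleast_2d(P)-c)@M; q=q*[1,-1,-1]; u=q@K.T; return u[:,:2]/u[:,2:]
def unproj(p,uv,z):
    M,c,K=cam(p); uv=np.atleast_2d(uv); r=np.c_[uv,np.ones(len(uv))]@np.linalg.inv(K).T*[1,-1,-1]@M.T
    return c+r*((z-c[2])/r[:,2:])
def rect(p,ctr,half,z,s=0.0005):
    "top-down rectified crop at height z: image right=+x, up=+y, s m per pixel"
    n=int(half/s); g=np.arange(-n,n+1)*s
    X,Y=np.meshgrid(ctr[0]+g,ctr[1]-g)
    uv=proj(p,np.c_[X.ravel(),Y.ravel(),np.full(X.size,z)]).astype(np.float32).reshape(2*n+1,2*n+1,2)
    return cv2.remap(p["pixels"],uv[...,0],uv[...,1],cv2.INTER_LINEAR)
E
python3 - <<'E'
from bench import camera
from h import *
t=camera("top");s=camera("scene")
a=[rect(p,(.549,-.034),.04,.092,.0003) for p in(t,s)]
b=[rect(p,(.50,-.315),.11,.047,.0008) for p in(t,s)]
f=lambda L:np.hstack([cv2.resize(i,(400,300) if 0 else (300,300)) for i in L])
cv2.imwrite("pics/r1.png",np.vstack([f(a),f(b)])[:,:,::-1])
E
```

```text
(no output)
```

View pics/r1.png

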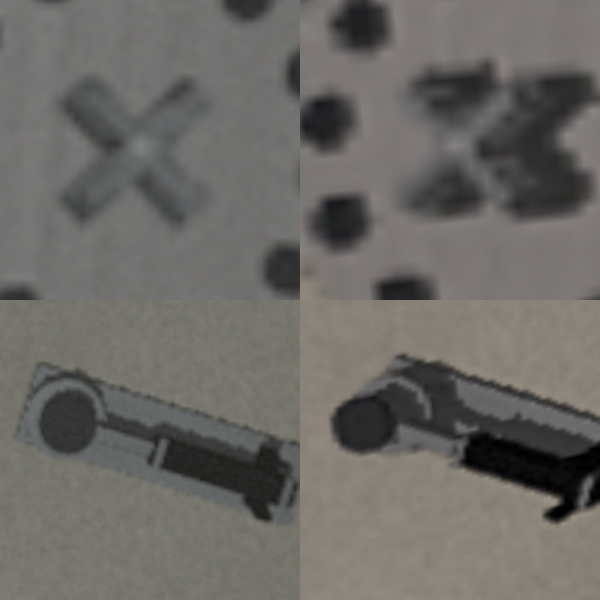

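Top view: rotor at (302,260), wrench on the grey rest at (430,270), blue look-alike rest at (520,290), cap at (163,270). The rectified crop shows the nut's cross at roughly 41°/-49° and the handle at about -16°. I'll refine both.

```bash
cat > fit.py <<'E'
from h import *
from scipy.optimize import differential_evolution
def nutfit(p,x0=(.549,-.034)):
    g=cv2.GaussianBlur(cv2.cvtColor(p["pixels"],cv2.COLOR_RGB2GRAY),(0,0),.8).astype(float)
    m=np.hypot(cv2.Sobel(g,6,1,0),cv2.Sobel(g,6,0,1)).astype(np.float32)
    def hull(v):
        x,y,th=v; out=[]
        for k in(0,1):
            a=th+k*np.pi/2; e=np.array([np.cos(a),np.sin(a)]); n=np.array([-e[1],e[0]])
            out.append(np.array([[*(np.array([x,y])+i*.023*e+j*w*n),z] for z,w in((.07,.005),(.087,.005),(.092,.0025)) for i in(-1,1) for j in(-1,1)]))
        return out
    S=8; c0=proj(p,[[*x0,.08]])[0]-32; 
    big=cv2.resize(m[int(c0[1]):int(c0[1])+64,int(c0[0]):int(c0[0])+64],None,fx=S,fy=S,interpolation=cv2.INTER_CUBIC); o=np.floor(c0)
    def mask(v):
        M=np.zeros(big.shape,np.uint8)
        for P in hull(v):
            u=((proj(p,P)-o+.5)*S).astype(np.int32); cv2.fillConvexPoly(M,cv2.convexHull(u),1)
        return M
    def cost(v):
        c,_=cv2.findContours(mask(v),cv2.RETR_EXTERNAL,cv2.CHAIN_APPROX_NONE); c=max(c,key=len)[:,0]
        return -big[c[:,1].clip(0,511),c[:,0].clip(0,511)].mean()
    r=differential_evolution(cost,[(x0[0]-.008,x0[0]+.008),(x0[1]-.008,x0[1]+.008),(0,np.pi/2)],seed=1,maxiter=60)
    return r.x,r.fun
def handle(p,ctr,z,half=.09,s=.0005):
    im=rect(p,ctr,half,z,s); g=im.max(2); return im,g
E
python3 - <<'E'
from bench import camera,telemetry
from fit import *
o=telemetry.get_obs(); w,x,y,z=o["eef_rot"]; print(R.from_quat([x,y,z,w]).as_matrix().round(3))
for c in("top","scene"):
    p=camera(c); v,f=nutfit(p); print(c,"nut",v.round(4),np.degrees(v[2]).round(1),round(f,1))
    s=.0005;ctr=np.array([.54,-.327]); im,g=handle(p,ctr,.051,.07)
    m=(g<45).astype(np.uint8); n,l,st,_=cv2.connectedComponentsWithStats(m); k=l[140,140] or 1+np.argmax(st[1:,4])
    P=np.argwhere(l==k); XY=np.c_[ctr[0]+(P[:,1]-140)*s,ctr[1]-(P[:,0]-140)*s]
    e=np.array([np.cos(-.28),np.sin(-.28)])
    for _ in range(5):   # midline over the fork-free part
        n_=np.array([-e[1],e[0]]); a=(XY-XY.mean(0))@e; a0=np.percentile(a,.5)
        ts=np.arange(a0+.005,a0+.05,.002); mid=[]; wd=[]
        for t in ts:
            q=((XY-XY.mean(0))@n_)[abs(a-t)<.001]; mid.append((q.max()+q.min())/2); wd.append(np.ptp(q))
        k1,k0=np.polyfit(ts,mid,1); e=e+k1*n_; e/=np.linalg.norm(e)
    n_=np.array([-e[1],e[0]]);inner=XY.mean(0)+a0*e+(k0+k1*a0)*n_
    print(c,"inner",inner.round(4),"head",np.degrees(np.arctan2(e[1],e[0])).round(2),"w",np.round(wd,4)[::4],"grip",(inner+.04*e).round(4),"sock",(inner-.065*e).round(4))
E
```

```text
[[-0.899  0.438 -0.   ]
 [ 0.438  0.899  0.   ]
 [ 0.     0.    -1.   ]]
top nut [ 0.5466 -0.0339  0.7661] 43.9 -80.6
top inner [ 0.5126 -0.3164] head -17.61 w [0.0218 0.0217 0.0217 0.0223 0.0215 0.0217] grip [ 0.5507 -0.3285] sock [ 0.4506 -0.2967]
scene nut [ 0.5526 -0.0327  0.76  ] 43.5 -176.2
scene inner [ 0.5159 -0.3114] head -16.6 w [0.0267 0.0293 0.0264 0.0282 0.0286 0.0279] grip [ 0.5542 -0.3228] sock [ 0.4536 -0.2929]
```

Call:
send_rows(series=[[[0,0,8.6],[288,-842,-80],-0.3],[[0,0,8.6],[288,-842,-80],-0.3],[[0,0,8.6],[288,-842,-80],-0.3],[[0,0,8.6],[288,-842,-80],-0.3],[[0,0,8.6],[288,-842,-80],-0.3],[[0,0,8.6],[288,-842,-80],-0.3],[[0,0,8.6],[288,-842,-80],-0.3],[[0,0,8.6],[288,-842,-80],-0.3],[[0,0,8.6],[288,-842,-80],-0.3],[[0,0,8.6],[288,-842,-80],-0.3]])

```text
time_s: 2.45
eef_pos: [0.4541, -0.0744, 0.1756]
eef_rot: [0.001, 0.152, 0.988, -0.0]
wrist_force: [0.8, -0.0, -0.1]
opening: 0.655
grasp_force: 0.0
```

Call:
send_rows(series=[[[0,0,0],[82,-240,-20],-0.3],[[0,0,0],[82,-240,-20],-0.3],[[0,0,0],[82,-240,-20],-0.3],[[0,0,0],[82,-240,-20],-0.3],[[0,0,0],[82,-240,-20],-0.3],[[0,0,0],[82,-240,-20],-0.3]])

```text
time_s: 3.2
eef_pos: [0.5351, -0.3121, 0.1547]
eef_rot: [-0.001, 0.152, 0.988, 0.0]
wrist_force: [-0.7, -0.1, -0.6]
opening: 0.647
grasp_force: 0.0
```

```bash
cat > st.py <<'E'
from bench import telemetry
from h import *
o=telemetry.get_obs(); w,x,y,z=o["eef_rot"]; M=R.from_quat([x,y,z,w]).as_matrix()
print(o["time_s"],"tcp",o["eef_pos"].round(4),"yaw_y",np.degrees(np.arctan2(M[1,1],M[0,1])).round(2),"z",M[:,2].round(3),"F",o["wrist_force"].round(2),"T",o["torque"].round(2),"op",round(o["opening"],3),"q",o["q"].round(2))
E
python3 st.py
```

```text
3.2 tcp [ 0.5351 -0.3121  0.1547] yaw_y 72.55 z [-0.001  0.001 -1.   ] F [-0.67 -0.14 -0.59] T [-0.02  0.06  0.01] op 0.647 q [-0.72  0.35  1.56  0.    1.23 -1.99]
```

Call:
send_rows(series=[[[0,0,0],[5,-13,-40],-0.3],[[0,0,0],[5,-13,-90],-0.3],[[0,0,0],[5,-13,-120],-0.3],[[0,0,0],[5,-13,-131],-0.3],[[0,0,0],[5,-13,-131],0.3],[[0,0,0],[5,-13,-131],1],[[0,0,0],[5,-13,-131],1],[[0,0,0],[5,-13,-131],1],[[0,0,0],[5,-13,-131],1],[[0,0,0],[5,-13,-131],1]])

```text
time_s: 4.45
eef_pos: [0.5418, -0.3259, 0.0266]
eef_rot: [0.001, 0.151, 0.988, -0.001]
wrist_force: [0.3, 1.3, 6.7]
opening: 0.243
grasp_force: 60.0
```

```bash
python3 st.py
```

```text
4.45 tcp [ 0.5418 -0.3259  0.0266] yaw_y 72.6 z [ 0.003 -0.002 -1.   ] F [0.3  1.29 6.75] T [0.29 0.   0.05] op 0.243 q [-0.73  0.54  1.58  0.    1.02 -2.  ]
```

Call:
send_rows(series=[[[0,0,0],[0,0,20],1],[[0,0,0],[0,0,60],1],[[0,0,0],[0,0,100],1],[[0,0,-4],[8,22,120],1],[[0,0,-11],[28,80,120],1],[[0,0,-18],[48,134,120],1],[[0,0,-24],[64,180,120],1],[[0,0,-28.9],[77,216,120],1],[[0,0,-28.9],[77,216,120],1],[[0,0,-28.9],[77,216,120],1]])

```text
time_s: 5.7
eef_pos: [0.6174, -0.1094, 0.1449]
eef_rot: [0.0, 0.393, 0.92, -0.0]
wrist_force: [-0.3, -0.9, -2.8]
opening: 0.244
grasp_force: 59.0
```

```bash
python3 st.py; python3 - <<'E'
from bench import camera,spotter
from h import *
I=[]
for c in("top","scene"):
    p=camera(c); I.append(p["pixels"])
    I[-1]=cv2.resize(I[-1][180:330,220:420] if c=="top" else I[-1][140:340,180:447],(400,300),interpolation=cv2.INTER_CUBIC)
    for t in("wrench_socket","wrench_grip","nut_top"): print(c,t,[(np.round(d["xyz"],3).tolist(),round(d["conf"],2)) for d in spotter.landmark_of(t,c)])
cv2.imwrite("pics/h1.png",np.hstack(I)[:,:,::-1])
E
```

```text
5.7 tcp [ 0.6174 -0.1094  0.1449] yaw_y 43.76 z [ 0.    -0.001 -1.   ] F [-0.3  -0.91 -2.79] T [-0.09  0.    0.04] op 0.244 q [-0.36  0.38  1.54 -0.    1.22 -1.13]
top wrench_socket []
top wrench_grip [([0.612, -0.112, 0.163], 0.57)]
top nut_top []
scene wrench_socket [([0.54, -0.032, 0.126], 0.91)]
scene wrench_grip [([0.616, -0.107, 0.157], 0.92)]
scene nut_top [([0.547, -0.034, 0.093], 0.56)]
```

View pics/h1.png

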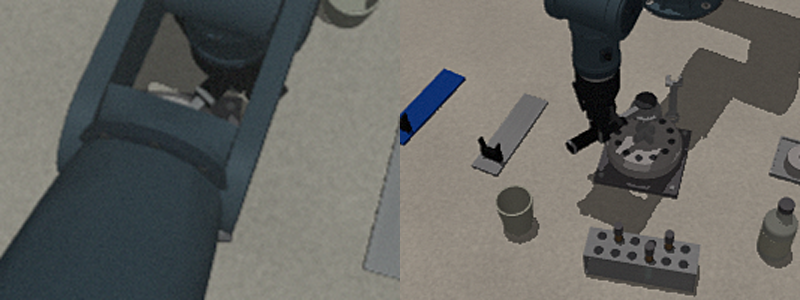

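The scene view shows the socket head at about (645,100) over the rotor; the top view is blocked by the arm. I'll pin the rotor centre and the head disk with fits in the initial pictures.

```bash
cat > m.py <<'E'
from bench import camera
from fit import *
from scipy.optimize import least_squares
P={}
for c in("top","scene"):
    p=camera(c); P[c]=dict(p); P[c]["pixels"]=cv2.imread(f"pics/{c}0.png")[:,:,::-1].copy()
now=p
def grad(p):
    g=cv2.GaussianBlur(cv2.cvtColor(p["pixels"],cv2.COLOR_RGB2GRAY),(0,0),1).astype(np.float32)
    return np.hypot(cv2.Sobel(g,5,1,0),cv2.Sobel(g,5,0,1))
def circ(p,x0,r,z,d=.012,fr=False):
    m=grad(p).clip(0,60); a=np.arange(0,2*np.pi,.03)
    def cost(v):
        rr=v[2] if fr else r
        u=proj(p,np.c_[v[0]+rr*np.cos(a),v[1]+rr*np.sin(a),a*0+z]).astype(np.float32)
        return -cv2.remap(m,u[None,:,0],u[None,:,1],1).mean()
    b=[(x0[0]-d,x0[0]+d),(x0[1]-d,x0[1]+d)]+([(.017,.026)] if fr else [])
    r_=differential_evolution(cost,b,seed=0); return r_.x,r_.fun
if __name__=="__main__":
    for c in P: print(c,"rotor",circ(P[c],(.549,-.034),.076,.07), "nut",nutfit(P[c],(.549,-.034)))
    def disk(p,x0,z,half=.035,s=.00025,th=60):
        im=rect(p,x0,half,z,s); n=im.shape[0]//2; m=(im.max(2)<th).astype(np.uint8)
        m=cv2.morphologyEx(m,cv2.MORPH_OPEN,np.ones((25,25)))
        _,l,st,ce=cv2.connectedComponentsWithStats(m); k=1+np.argmin(np.hypot(*(ce[1:]-n).T)) if len(ce)>1 else 0
        q=ce[k]; return np.array([x0[0]+(q[0]-n)*s,x0[1]-(q[1]-n)*s]),np.sqrt(st[k,4]/np.pi)*s,st[k,2:4]*s
    for z in(.055,.065,.075):
        for c in P: print(z,c,"head",circ(P[c],(.439,-.295),.02,z,.012,True),disk(P[c],(.439,-.295),z))
    z=.065+.1183
    print("hover",circ(now,(.543,-.032),.02,z,.015,True),disk(now,(.543,-.032),z))
E
python3 m.py
```

```text
top rotor (array([ 0.54680308, -0.04411059]), np.float64(-41.57851028442383)) nut (array([ 0.54663042, -0.03367808,  0.76976002]), np.float64(-80.11042022705078))
scene rotor (array([ 0.56018002, -0.03356744]), np.float64(-56.531158447265625)) nut (array([ 0.55226265, -0.03260826,  0.76952635]), np.float64(-176.67323303222656))
0.055 top head (array([ 0.43883191, -0.29289494,  0.02207741]), np.float64(-59.641258239746094)) (array([ 0.43979563, -0.29279144]), np.float64(0.02067006155603299), array([0.03825, 0.043  ]))
0.055 scene head (array([ 0.44408821, -0.29223423,  0.02348693]), np.float64(-58.19480895996094)) (array([ 0.44921772, -0.29017837]), np.float64(0.023628701622526126), array([0.05175, 0.047  ]))
0.065 top head (array([ 0.43853963, -0.29070588,  0.02189994]), np.float64(-59.64553451538086)) (array([ 0.43905177, -0.29080972]), np.float64(0.020354854595500717), array([0.03775, 0.04275]))
0.065 scene head (array([ 0.45090852, -0.29083416,  0.02465254]), np.float64(-57.79909896850586)) (array([ 0.45505014, -0.28862777]), np.float64(0.02169930642065254), array([0.04225, 0.04675]))
0.075 top head (array([ 0.43775494, -0.2885431 ,  0.02184919]), np.float64(-59.61050796508789)) (array([ 0.43847244, -0.28891627]), np.float64(0.02014461010167633), array([0.0375, 0.042 ]))
0.075 scene head (array([ 0.45098396, -0.28887242,  0.01892164]), np.float64(-46.673744201660156)) (array([ 0.45953064, -0.28696031]), np.float64(0.018707798370173813), array([0.033  , 0.04125]))
hover (array([ 0.55738094, -0.0328087 ,  0.02338956]), np.float64(-58.24494171142578)) (array([ 0.55884875, -0.03082399]), np.float64(0.021866440903444407), array([0.0415 , 0.04375]))
```

```bash
python3 - <<'E'
from bench import camera
from m import P,now
from h import *
f=lambda p,uv:cv2.resize(cv2.getRectSubPix(p["pixels"],(90,68),uv),(400,300),interpolation=cv2.INTER_CUBIC)
u=lambda p,x:tuple(map(float,proj(p,[x])[0]))
g=[u(P["top"],(.44,-.295,.05)),u(P["scene"],(.44,-.295,.05)),u(now,(.55,-.034,.12)),u(P["scene"],(.55,-.034,.08))]
print(np.round(g,1))
cv2.imwrite("pics/d1.png",np.vstack([np.hstack([f(P["top"],g[0]),f(P["scene"],g[1])]),np.hstack([f(now,g[2]),f(P["scene"],g[3])])])[:,:,::-1])
E
```

```text
[[420.6 303.4]
 [264.5 201. ]
 [342.8 219.7]
 [342.6 228.6]]
```

View pics/d1.png

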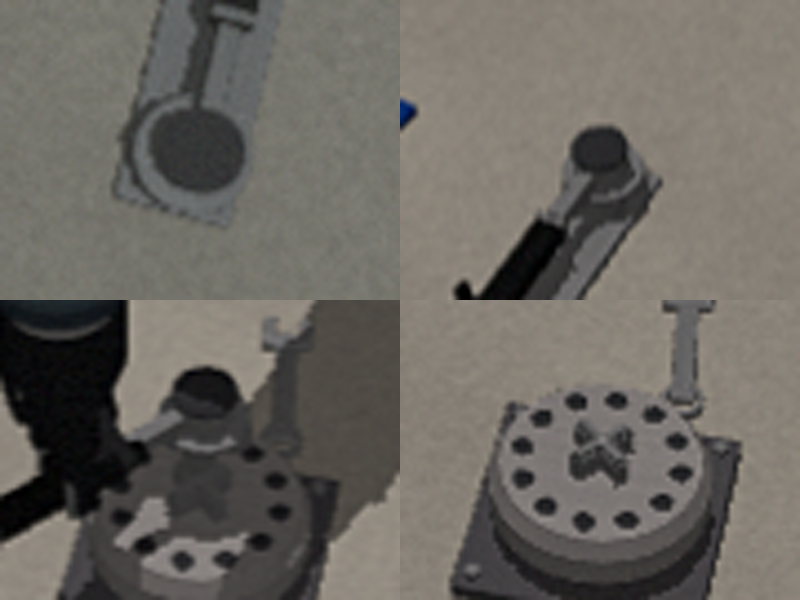

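```bash
python3 - <<'E'
from m import *
for c in P:
    p=P[c]; s=.00025; ctr=(.549,-.034); im=rect(p,ctr,.075,.07,s); n=im.shape[0]//2
    g=cv2.cvtColor(im,cv2.COLOR_RGB2GRAY); bg=cv2.medianBlur(g,151) if 0 else np.median(g[n-150:n+150,n-150:n+150])
    m=(g<bg*.72).astype(np.uint8); _,l,st,ce=cv2.connectedComponentsWithStats(m)
    k=[i for i in range(1,len(ce)) if 200<st[i,4]*.25*.25*4<1000 or 25<st[i,4]*s*s*1e6<130]
    Q=np.array([[ctr[0]+(ce[i][0]-n)*s,ctr[1]-(ce[i][1]-n)*s] for i in k]); r=np.hypot(*(Q-ctr).T); Q=Q[(r>.04)&(r<.07)]
    f=least_squares(lambda v:np.hypot(Q[:,0]-v[0],Q[:,1]-v[1])-v[2],[*ctr,.056],loss="soft_l1",f_scale=.0005)
    print(c,len(Q),f.x.round(4),(f.fun*1e3).round(1))
for z in(.042,.047,.052,.057):
    print(z,*[(circ(P[c],(.439,-.295),.0215,z,.012)[0]*1e3).round(1) for c in P],"hover",(circ(now,(.547,-.032),.0215,z+.1183,.015)[0]*1e3).round(1))
E
```

```text
top 12 [ 0.5473 -0.034   0.0539] [ 0.1 -0.1  0.1 -0.  -0.1  0.   0.   0.1 -0.2 -0.1  0.2 -0. ]
scene 12 [ 0.5501 -0.0332  0.0539] [ 0.2 -0.2 -0.2  0.3 -0.2 -0.1  0.1  0.   0.1 -0.2  0.3 -0.2]
0.042 [ 440.1 -295.1] [ 433.6 -293.9] hover [538.9 -34.1]
0.047 [ 439.7 -294.3] [ 438.1 -292.4] hover [543.3 -33.8]
0.052 [ 439.6 -293.1] [ 442.8 -291.4] hover [547.8 -33.8]
0.057 [ 439.4 -292.5] [ 447.2 -289.8] hover [552.3 -33.4]
```

Call:
send_rows(series=[[[0,0,0],[4,-1.5,-15],1],[[0,0,0],[4,-1.5,-25],1],[[0,0,0],[4,-1.5,-32],1],[[0,0,0],[4,-1.5,-36],1],[[0,0,0],[4,-1.5,-40],1],[[0,0,0],[4,-1.5,-40],1]])

```text
time_s: 7.15
eef_pos: [0.6214, -0.1106, 0.1042]
eef_rot: [-0.0, 0.393, 0.919, -0.0]
wrist_force: [0.1, 0.1, -4.0]
opening: 0.241
grasp_force: 59.0
```

```bash
python3 st.py; python3 - <<'E'
from m import *
I=cv2.resize(cv2.getRectSubPix(now["pixels"],(100,75),(330.,218.)),(800,600),interpolation=cv2.INTER_CUBIC); cv2.imwrite("pics/e1.png",I[:,:,::-1])
for z in(.0515,): print((circ(now,(.548,-.033),.0215,z+.0783,.015)[0]*1e3).round(1))
E
```

```text
7.15 tcp [ 0.6214 -0.1106  0.1042] yaw_y 43.7 z [-0.  0. -1.] F [ 0.08  0.11 -3.99] T [-0.05 -0.07  0.03] op 0.241 q [-0.36  0.44  1.55 -0.    1.15 -1.13]
[549.7 -35.4]
```

View pics/e1.png

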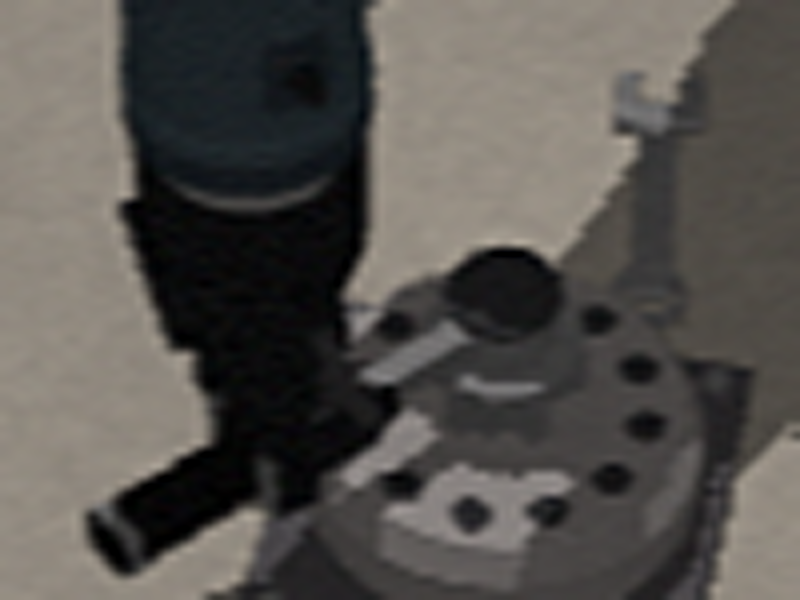

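The head sits over the nut at about (505,300), and the socket mouth is already 6 mm below the nut's top with no contact force. I'll keep going down.

Call:
send_rows(series=[[[0,0,0],[0,0,-4],1],[[0,0,0],[0,0,-8],1],[[0,0,0],[0,0,-11],1],[[0,0,0],[0,0,-13],1],[[0,0,0],[0,0,-13],1],[[0,0,0],[0,0,-13],1]])

```text
time_s: 8.0
eef_pos: [0.6216, -0.1107, 0.0914]
eef_rot: [0.0, 0.393, 0.919, -0.0]
wrist_force: [0.5, -0.5, -2.5]
opening: 0.247
grasp_force: 59.0
```

```bash
python3 st.py
```

```text
8.0 tcp [ 0.6216 -0.1107  0.0914] yaw_y 43.7 z [ 0. -0. -1.] F [ 0.51 -0.52 -2.48] T [-0.04 -0.07  0.03] op 0.247 q [-0.36  0.45  1.56 -0.    1.13 -1.13]
```

```bash
cat > arc.py <<'E'
import sys,numpy as np
from bench import telemetry
C=np.array([.5484,-.0341]); o=telemetry.get_obs(); 
T=np.array([.0732,-.0766]) if len(sys.argv)<4 else None
tot,step=float(sys.argv[1]),float(sys.argv[2])
w,x,y,z=o["eef_rot"]; yaw=np.degrees(2*np.arctan2(y,x))  # tool flips
v=o["eef_pos"][:2]-C; print("r",np.hypot(*v),"ang",np.degrees(np.arctan2(v[1],v[0])))
print("[",",".join("[[0,0,%.1f],[%.1f,%.1f,0],1]"%(-a,*(1e3*(np.array([[np.cos(t),np.sin(t)],[-np.sin(t),np.cos(t)]])@v-v))) for a in np.arange(step,tot+1e-6,step) for t in [np.radians(a)]),"]")
E
python3 arc.py 20 2
```

```text
r 0.10595854420694771 ang -46.30807261421505
[ [[0,0,-2.0],[-2.7,-2.5,0],1],[[0,0,-4.0],[-5.5,-4.9,0],1],[[0,0,-6.0],[-8.4,-7.2,0],1],[[0,0,-8.0],[-11.4,-9.4,0],1],[[0,0,-10.0],[-14.4,-11.5,0],1],[[0,0,-12.0],[-17.5,-13.5,0],1],[[0,0,-14.0],[-20.7,-15.4,0],1],[[0,0,-16.0],[-24.0,-17.2,0],1],[[0,0,-18.0],[-27.3,-18.9,0],1],[[0,0,-20.0],[-30.6,-20.4,0],1] ]
```

Call:
send_rows(series=[[[0,0,-2.0],[-2.7,-2.5,0],1],[[0,0,-4.0],[-5.5,-4.9,0],1],[[0,0,-6.0],[-8.4,-7.2,0],1],[[0,0,-8.0],[-11.4,-9.4,0],1],[[0,0,-10.0],[-14.4,-11.5,0],1],[[0,0,-12.0],[-17.5,-13.5,0],1],[[0,0,-14.0],[-20.7,-15.4,0],1],[[0,0,-16.0],[-24.0,-17.2,0],1],[[0,0,-18.0],[-27.3,-18.9,0],1],[[0,0,-20.0],[-30.6,-20.4,0],1]])

```text
time_s: 9.25
eef_pos: [0.5905, -0.131, 0.0912]
eef_rot: [-0.0, 0.548, 0.837, 0.0]
wrist_force: [-0.6, 4.3, -3.3]
opening: 0.246
grasp_force: 59.1
```

```bash
python3 st.py; python3 arc.py 6 1.5
```

```text
9.25 tcp [ 0.5905 -0.131   0.0912] yaw_y 23.57 z [-0.  0. -1.] F [-0.55  4.25 -3.28] T [0.62 0.16 0.19] op 0.246 q [-0.41  0.4   1.63  0.    1.11 -0.83]
r 0.10563041831436708 ang -66.48265248862475
[ [[0,0,-1.5],[-2.5,-1.1,0],1],[[0,0,-3.0],[-5.1,-2.1,0],1],[[0,0,-4.5],[-7.7,-3.0,0],1],[[0,0,-6.0],[-10.4,-3.9,0],1] ]
```

Call:
send_rows(series=[[[0,0,-1.5],[-2.8,-0.7,0],1],[[0,0,-3.0],[-5.4,-1.5,0],1],[[0,0,-3.0],[-5.4,-1.5,0],1]])

```text
time_s: 9.62
eef_pos: [0.5855, -0.1329, 0.0915]
eef_rot: [0.0, 0.569, 0.822, -0.0]
wrist_force: [-1.6, 2.2, -3.7]
opening: 0.247
grasp_force: 59.1
```

```bash
cat >> st.py <<'E'
v=o["eef_pos"][:2]-np.array([.5484,-.0341]); u=v/np.hypot(*v); F=o["wrist_force"]
print("ang",np.degrees(np.arctan2(v[1],v[0])).round(2),"r",np.hypot(*v).round(4),"Frad",(F[:2]@u).round(2),"Ftan_ccw",(F[:2]@[-u[1],u[0]]).round(2))
E
python3 st.py; python3 arc.py 4 1
```

```text
9.625 tcp [ 0.5855 -0.1329  0.0915] yaw_y 20.66 z [ 0. -0. -1.] F [-1.63  2.17 -3.72] T [0.25 0.09 0.07] op 0.247 q [-0.42  0.39  1.65 -0.    1.1  -0.78]
ang -69.43 r 0.1055 Frad -2.6 Ftan_ccw -0.76
r 0.10554184115007441 ang -69.43286781439033
[ [[0,0,-1.0],[-1.7,-0.6,0],1],[[0,0,-2.0],[-3.5,-1.2,0],1],[[0,0,-3.0],[-5.2,-1.8,0],1],[[0,0,-4.0],[-7.0,-2.3,0],1] ]
```

Call:
send_rows(series=[[[0,0,-1.0],[-1.8,-0.4,0],1],[[0,0,-2.0],[-3.6,-1.0,0],1],[[0,0,-3.0],[-5.3,-1.6,0],1],[[0,0,-4.0],[-7.1,-2.1,0],1]])

```text
time_s: 10.12
eef_pos: [0.5785, -0.1351, 0.0915]
eef_rot: [0.0, 0.597, 0.802, -0.0]
wrist_force: [-0.1, -1.6, -2.6]
opening: 0.242
grasp_force: 59.3
```

```bash
python3 st.py; python3 arc.py 4 1
```

```text
10.125 tcp [ 0.5785 -0.1351  0.0915] yaw_y 16.63 z [ 0.001 -0.001 -1.   ] F [-0.08 -1.56 -2.63] T [-0.25 -0.04  0.31] op 0.242 q [-0.43  0.38  1.66 -0.    1.1  -0.72]
ang -73.39 r 0.1054 Frad 1.47 Ftan_ccw -0.52
r 0.10542218327819591 ang -73.39304472713285
[ [[0,0,-1.0],[-1.8,-0.5,0],1],[[0,0,-2.0],[-3.5,-1.0,0],1],[[0,0,-3.0],[-5.3,-1.4,0],1],[[0,0,-4.0],[-7.1,-1.9,0],1] ]
```

Call:
send_rows(series=[[[0,0,-1.0],[-1.8,-0.5,0],1],[[0,0,-2.0],[-3.5,-1.0,0],1],[[0,0,-3.0],[-5.3,-1.4,0],1],[[0,0,-4.0],[-7.1,-1.9,0],1]])

```text
time_s: 10.62
eef_pos: [0.5714, -0.137, 0.0915]
eef_rot: [0.0, 0.625, 0.781, -0.0]
wrist_force: [0.4, -3.4, -2.2]
opening: 0.245
grasp_force: 59.5
```

```bash
python3 st.py; python3 arc.py 4 1
```

```text
10.625 tcp [ 0.5714 -0.137   0.0915] yaw_y 12.63 z [ 0.    -0.001 -1.   ] F [ 0.43 -3.41 -2.17] T [-0.63 -0.05  0.34] op 0.245 q [-0.44  0.37  1.68 -0.    1.09 -0.66]
ang -77.4 r 0.1054 Frad 3.42 Ftan_ccw -0.32
r 0.10540878327603016 ang -77.40183427099103
[ [[0,0,-1.0],[-1.8,-0.4,0],1],[[0,0,-2.0],[-3.6,-0.7,0],1],[[0,0,-3.0],[-5.4,-1.1,0],1],[[0,0,-4.0],[-7.2,-1.4,0],1] ]
```

Call:
send_rows(series=[[[0,0,-1.0],[-1.7,-0.7,0],1],[[0,0,-2.0],[-3.5,-1.2,0],1],[[0,0,-3.0],[-5.3,-1.6,0],1],[[0,0,-4.0],[-7.1,-1.9,0],1]])

```text
time_s: 11.12
eef_pos: [0.5641, -0.1384, 0.0914]
eef_rot: [0.0, 0.652, 0.758, 0.0]
wrist_force: [0.2, -2.5, -1.8]
opening: 0.249
grasp_force: 59.5
```

```bash
echo 'print("Tc",(o["torque"][2]+np.hypot(*v)*(F[:2]@[-u[1],u[0]])).round(3))'>>st.py; python3 st.py; python3 arc.py 4 1
```

```text
11.125 tcp [ 0.5641 -0.1384  0.0914] yaw_y 8.63 z [ 0.  0. -1.] F [ 0.24 -2.52 -1.81] T [-0.45 -0.06  0.29] op 0.249 q [-0.44  0.36  1.7   0.    1.09 -0.6 ]
ang -81.42 r 0.1055 Frad 2.53 Ftan_ccw -0.14
Tc 0.274
r 0.10551946639901334 ang -81.41770930121241
[ [[0,0,-1.0],[-1.8,-0.3,0],1],[[0,0,-2.0],[-3.7,-0.5,0],1],[[0,0,-3.0],[-5.5,-0.7,0],1],[[0,0,-4.0],[-7.3,-0.8,0],1] ]
```

35° turned, torque still only drag.

Call:
send_rows(series=[[[0,0,-1.0],[-1.8,-0.4,0],1],[[0,0,-2.0],[-3.7,-0.7,0],1],[[0,0,-3.0],[-5.5,-0.9,0],1],[[0,0,-4.0],[-7.3,-1.0,0],1]])

```text
time_s: 11.62
eef_pos: [0.5567, -0.1394, 0.0913]
eef_rot: [-0.0, 0.678, 0.735, 0.0]
wrist_force: [-0.7, -1.8, -2.4]
opening: 0.249
grasp_force: 59.4
```

```bash
python3 st.py; python3 arc.py 4 1
```

```text
11.625 tcp [ 0.5567 -0.1394  0.0913] yaw_y 4.63 z [-0.  0. -1.] F [-0.66 -1.8  -2.35] T [-0.26 -0.02  0.26] op 0.249 q [-0.45  0.34  1.72  0.    1.08 -0.53]
ang -85.47 r 0.1056 Frad 1.74 Ftan_ccw -0.8
Tc 0.171
r 0.10560437282592736 ang -85.4696969710702
[ [[0,0,-1.0],[-1.8,-0.1,0],1],[[0,0,-2.0],[-3.7,-0.2,0],1],[[0,0,-3.0],[-5.5,-0.3,0],1],[[0,0,-4.0],[-7.4,-0.3,0],1] ]
```

Call:
send_rows(series=[[[0,0,-1.0],[-1.8,-0.1,0],1],[[0,0,-2.0],[-3.7,-0.2,0],1],[[0,0,-3.0],[-5.5,-0.3,0],1],[[0,0,-4.0],[-7.4,-0.3,0],1]])

```text
time_s: 12.12
eef_pos: [0.5494, -0.1397, 0.0913]
eef_rot: [-0.0, 0.703, 0.711, -0.0]
wrist_force: [-0.3, -1.2, -1.6]
opening: 0.248
grasp_force: 59.5
```

```bash
python3 st.py; python3 arc.py 4 1
```

```text
12.125 tcp [ 0.5494 -0.1397  0.0913] yaw_y 0.63 z [-0.  0. -1.] F [-0.32 -1.16 -1.61] T [-0.24  0.01  0.3 ] op 0.248 q [-0.46  0.33  1.73 -0.    1.08 -0.47]
ang -89.48 r 0.1057 Frad 1.16 Ftan_ccw -0.33
Tc 0.263
r 0.10565282244861562 ang -89.47629165013687
[ [[0,0,-1.0],[-1.8,-0.0,0],1],[[0,0,-2.0],[-3.7,0.0,0],1],[[0,0,-3.0],[-5.5,0.1,0],1],[[0,0,-4.0],[-7.4,0.2,0],1] ]
```

Call:
send_rows(series=[[[0,0,-1.0],[-1.8,0,0],1],[[0,0,-2.0],[-3.7,0,0],1],[[0,0,-3.0],[-5.5,0.1,0],1],[[0,0,-4.0],[-7.4,0.2,0],1]])

```text
time_s: 12.62
eef_pos: [0.5427, -0.1397, 0.0916]
eef_rot: [0.001, 0.727, 0.686, 0.0]
wrist_force: [2.7, -0.9, -3.3]
opening: 0.247
grasp_force: 58.8
```

```bash
python3 st.py; python3 arc.py 4 1
```

```text
12.625 tcp [ 0.5427 -0.1397  0.0916] yaw_y -3.33 z [ 0.001 -0.001 -1.   ] F [ 2.71 -0.93 -3.35] T [-0.25 -0.61  0.73] op 0.247 q [-0.46  0.31  1.75  0.    1.07 -0.41]
ang -93.1 r 0.1057 Frad 0.78 Ftan_ccw 2.76
Tc 1.019
r 0.10571834118079984 ang -93.09570038309468
[ [[0,0,-1.0],[-1.8,0.1,0],1],[[0,0,-2.0],[-3.7,0.3,0],1],[[0,0,-3.0],[-5.5,0.4,0],1],[[0,0,-4.0],[-7.3,0.7,0],1] ]
```

Call:
send_rows(series=[[[0,0,-1.0],[-1.8,0.1,0],1],[[0,0,-2.0],[-3.7,0.3,0],1]])

```text
time_s: 12.88
eef_pos: [0.5389, -0.1393, 0.0916]
eef_rot: [0.001, 0.739, 0.673, 0.0]
wrist_force: [5.2, -0.1, -3.9]
opening: 0.242
grasp_force: 58.8
```

```bash
python3 st.py; python3 arc.py 4 1
```

```text
12.875 tcp [ 0.5389 -0.1393  0.0916] yaw_y -5.37 z [ 0.001 -0.    -1.   ] F [ 5.21 -0.13 -3.88] T [-0.25 -0.85  0.57] op 0.242 q [-0.47  0.31  1.76  0.    1.07 -0.37]
ang -95.16 r 0.1057 Frad -0.34 Ftan_ccw 5.2
Tc 1.115
r 0.10567215560431954 ang -95.15818058478517
[ [[0,0,-1.0],[-1.8,0.2,0],1],[[0,0,-2.0],[-3.7,0.4,0],1],[[0,0,-3.0],[-5.5,0.6,0],1],[[0,0,-4.0],[-7.3,0.9,0],1] ]
```

Call:
send_rows(series=[[[0,0,-1.0],[-1.8,0.2,0],1],[[0,0,-2.0],[-3.7,0.4,0],1]])

```text
time_s: 13.12
eef_pos: [0.5351, -0.139, 0.0916]
eef_rot: [0.0, 0.751, 0.66, 0.0]
wrist_force: [4.8, -0.6, -3.2]
opening: 0.241
grasp_force: 58.8
```

```bash
python3 st.py; python3 arc.py 4 1
```

```text
13.125 tcp [ 0.5351 -0.139   0.0916] yaw_y -7.39 z [ 0.001 -0.    -1.   ] F [ 4.8  -0.6  -3.23] T [-0.21 -0.86  0.44] op 0.241 q [-0.47  0.3   1.77  0.    1.07 -0.34]
ang -97.24 r 0.1057 Frad -0.01 Ftan_ccw 4.84
Tc 0.949
r 0.10573669826062758 ang -97.24182739450505
[ [[0,0,-1.0],[-1.8,0.2,0],1],[[0,0,-2.0],[-3.7,0.5,0],1],[[0,0,-3.0],[-5.5,0.8,0],1],[[0,0,-4.0],[-7.3,1.2,0],1] ]
```

Call:
send_rows(series=[[[0,0,-0.7],[-1.3,0.2,0],1],[[0,0,-1.4],[-2.6,0.4,0],1]])

```text
time_s: 13.38
eef_pos: [0.5325, -0.1387, 0.0916]
eef_rot: [0.0, 0.759, 0.651, 0.0]
wrist_force: [5.0, -1.2, -3.3]
opening: 0.247
grasp_force: 58.8
```

```bash
python3 st.py
```

```text
13.375 tcp [ 0.5325 -0.1387  0.0916] yaw_y -8.78 z [ 0.001 -0.    -1.   ] F [ 5.02 -1.17 -3.28] T [-0.31 -0.87  0.43] op 0.247 q [-0.47  0.29  1.78  0.    1.07 -0.32]
ang -98.66 r 0.1058 Frad 0.4 Ftan_ccw 5.13
Tc 0.97
```

Call:
send_rows(series=[[[0,0,0],[0,0,0],1],[[0,0,0],[0,0,0],1]])

```text
time_s: 13.62
eef_pos: [0.5325, -0.1386, 0.0915]
eef_rot: [0.0, 0.759, 0.651, 0.0]
wrist_force: [5.6, -1.6, -3.5]
opening: 0.245
grasp_force: 58.8
```

```bash
python3 st.py; python3 - <<'E'
from m import *
from bench import spotter
for t in("wrench_socket","wrench_grip"): print(t,[(np.round(d["xyz"],3).tolist(),round(d["conf"],2)) for d in spotter.landmark_of(t,"scene")])
I=cv2.resize(cv2.getRectSubPix(now["pixels"],(100,75),(330.,218.)),(800,600),interpolation=cv2.INTER_CUBIC); cv2.imwrite("pics/k1.png",I[:,:,::-1])
print((circ(now,(.550,-.033),.0215,.1155,.01)[0]*1e3).round(1))
E
```

```text
13.625 tcp [ 0.5325 -0.1386  0.0915] yaw_y -8.74 z [ 0.001 -0.    -1.   ] F [ 5.58 -1.63 -3.49] T [-0.32 -0.81  0.46] op 0.245 q [-0.47  0.29  1.78  0.    1.07 -0.32]
ang -98.67 r 0.1057 Frad 0.77 Ftan_ccw 5.76
Tc 1.071
wrench_socket [([0.547, -0.034, 0.075], 0.92)]
wrench_grip [([0.531, -0.138, 0.108], 0.79)]
[549.3 -34. ]
```

View pics/k1.png

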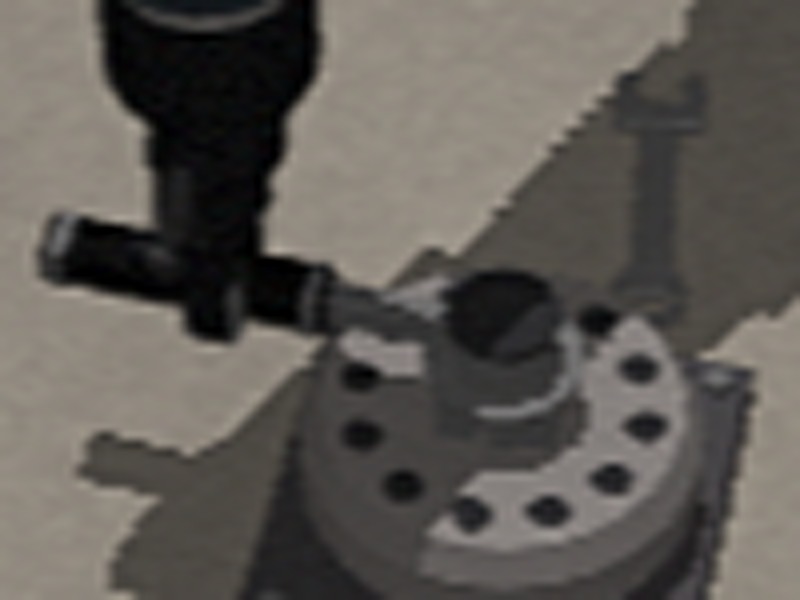

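The head is well down on the nut at about (500,340), and the handle points along the grip. The torque levelled off over the last 5°, which suggests break-over. By my bounds on the angle, one more small step is safe.

Call:
send_rows(series=[[[0,0,-0.7],[-1.3,0.2,0],1],[[0,0,-1.4],[-2.6,0.4,0],1]])

```text
time_s: 14.08
eef_pos: [0.5298, -0.1382, 0.0915]
eef_rot: [0.0, 0.767, 0.642, 0.0]
wrist_force: [4.5, -1.8, -1.9]
opening: 0.242
grasp_force: 58.8
```

```bash
python3 st.py
```

```text
14.075 tcp [ 0.5298 -0.1382  0.0915] yaw_y -10.17 z [ 0.001 -0.    -1.   ] F [ 4.47 -1.84 -1.86] T [-0.32 -0.9   0.35] op 0.242 q [-0.47  0.29  1.78  0.    1.07 -0.29]
ang -100.14 r 0.1058 Frad 1.02 Ftan_ccw 4.72
Tc 0.854
```

```bash
python3 arc.py -9 -1.5
```

```text
r 0.10577291773064595 ang -100.13793047544117
[ [[0,0,1.5],[2.7,-0.5,0],1],[[0,0,3.0],[5.5,-0.8,0],1],[[0,0,4.5],[8.2,-1.1,0],1],[[0,0,6.0],[11.0,-1.4,0],1],[[0,0,7.5],[13.7,-1.5,0],1] ]
```

Call:
send_rows(series=[[[0,0,1.5],[2.7,-0.5,0],1],[[0,0,3.0],[5.5,-0.8,0],1],[[0,0,4.5],[8.2,-1.1,0],1],[[0,0,6.0],[11.0,-1.4,0],1],[[0,0,6.0],[11.0,-1.4,0],1]])

```text
time_s: 14.7
eef_pos: [0.541, -0.1395, 0.0915]
eef_rot: [0.0, 0.732, 0.682, 0.0]
wrist_force: [4.6, -1.1, -3.0]
opening: 0.246
grasp_force: 59.6
```

```bash
python3 st.py;python3 arc.py -6 -1
```

```text
14.7 tcp [ 0.541  -0.1395  0.0915] yaw_y -4.07 z [ 0.001 -0.    -1.   ] F [ 4.59 -1.13 -2.96] T [-0.23 -0.88  0.39] op 0.246 q [-0.47  0.31  1.76  0.    1.07 -0.39]
ang -94.01 r 0.1057 Frad 0.81 Ftan_ccw 4.65
Tc 0.882
r 0.10567045551939265 ang -94.00877296385873
[ [[0,0,1.0],[1.8,-0.1,0],1],[[0,0,2.0],[3.7,-0.2,0],1],[[0,0,3.0],[5.5,-0.2,0],1],[[0,0,4.0],[7.4,-0.3,0],1],[[0,0,5.0],[9.2,-0.2,0],1] ]
```

Call:
send_rows(series=[[[0,0,1.0],[1.8,-0.1,0],1],[[0,0,2.0],[3.7,-0.2,0],1],[[0,0,2.0],[3.7,-0.2,0],1]])

```text
time_s: 15.08
eef_pos: [0.5442, -0.1396, 0.0913]
eef_rot: [-0.0, 0.72, 0.694, 0.0]
wrist_force: [3.7, -1.0, -1.8]
opening: 0.245
grasp_force: 60.9
```

```bash
python3 st.py;python3 arc.py -6 -1
```

```text
15.075 tcp [ 0.5442 -0.1396  0.0913] yaw_y -2.1 z [-0.  0. -1.] F [ 3.74 -0.99 -1.84] T [-0.17 -0.73  0.09] op 0.245 q [-0.46  0.32  1.75  0.    1.08 -0.43]
ang -92.27 r 0.1056 Frad 0.84 Ftan_ccw 3.77
Tc 0.493
r 0.10561135373128862 ang -92.27346826608814
[ [[0,0,1.0],[1.8,-0.1,0],1],[[0,0,2.0],[3.7,-0.1,0],1],[[0,0,3.0],[5.5,-0.1,0],1],[[0,0,4.0],[7.4,-0.0,0],1],[[0,0,5.0],[9.2,0.0,0],1] ]
```

Call:
send_rows(series=[[[0,0,1.0],[1.8,-0.1,0],1],[[0,0,2.0],[3.7,-0.1,0],1],[[0,0,3.0],[5.5,-0.1,0],1],[[0,0,3.0],[5.5,-0.1,0],1]])

```text
time_s: 15.58
eef_pos: [0.549, -0.1394, 0.0908]
eef_rot: [-0.001, 0.701, 0.713, -0.0]
wrist_force: [-0.8, -0.4, -2.8]
opening: 0.246
grasp_force: 60.7
```

```bash
python3 st.py
```

```text
15.575 tcp [ 0.549  -0.1394  0.0908] yaw_y 0.92 z [-0.002  0.001 -1.   ] F [-0.75 -0.38 -2.79] T [-0.06 -0.05 -0.04] op 0.246 q [-0.46  0.33  1.73 -0.    1.08 -0.47]
ang -89.67 r 0.1053 Frad 0.37 Ftan_ccw -0.75
Tc -0.119
```

Call:
send_rows(series=[[[0,0,1.7],[3.3,0,0],1],[[0,0,1.7],[3.3,0,0],1],[[0,0,1.7],[3.3,0,3],1],[[0,0,1.7],[3.3,0,6],1]])

```text
time_s: 16.08
eef_pos: [0.553, -0.1398, 0.0976]
eef_rot: [-0.0, 0.691, 0.723, -0.0]
wrist_force: [-1.1, 1.0, -3.2]
opening: 0.246
grasp_force: 60.7
```

```bash
python3 st.py
```

```text
16.075 tcp [ 0.553  -0.1398  0.0976] yaw_y 2.6 z [-0.  0. -1.] F [-1.08  0.96 -3.23] T [-0.07  0.01 -0.07] op 0.246 q [-0.46  0.33  1.72 -0.    1.09 -0.5 ]
ang -87.53 r 0.1057 Frad -1.0 Ftan_ccw -1.03
Tc -0.182
```

Call:
send_rows(series=[[[0,0,0],[0,0,10],1],[[0,0,0],[0,0,30],1],[[0,0,0],[0,0,50],1],[[0,0,10],[-1,-30,50],1],[[0,0,20],[-3,-60,50],1],[[0,0,30],[-5,-90,50],1],[[0,0,40],[-7,-120,50],1],[[0,0,50],[-9,-150,50],1],[[0,0,60],[-10,-175,50],1],[[0,0,70],[-11,-186,50],1]])

```text
time_s: 17.32
eef_pos: [0.5419, -0.3276, 0.1482]
eef_rot: [0.0, 0.149, 0.989, -0.0]
wrist_force: [-0.1, 0.5, -2.9]
opening: 0.244
grasp_force: 60.6
```

Call:
send_rows(series=[[[0,0,0],[0,0,0],1],[[0,0,0],[0,0,0],1]])

```text
time_s: 17.58
eef_pos: [0.5421, -0.3252, 0.1476]
eef_rot: [0.0, 0.153, 0.988, 0.0]
wrist_force: [0.1, 0.2, -2.7]
opening: 0.245
grasp_force: 60.7
```

```bash
python3 st.py; python3 - <<'E'
from m import *
from bench import spotter
q=camera("top")
for c in("top","scene"):
  for t in("wrench_socket","wrench_grip"): print(c,t,[(np.round(d["xyz"],3).tolist(),round(d["conf"],2)) for d in spotter.landmark_of(t,c)])
for z in(.0515,): print((circ(now,(.441,-.293),.0215,z+.12,.012)[0]*1e3).round(1))
E
```

```text
17.575 tcp [ 0.5421 -0.3252  0.1476] yaw_y 72.41 z [ 0.  0. -1.] F [ 0.11  0.21 -2.73] T [-0.07 -0.13 -0.02] op 0.245 q [-0.73  0.39  1.53  0.    1.23 -1.99]
ang -91.24 r 0.2912 Frad -0.22 Ftan_ccw 0.1
Tc 0.009
top wrench_socket []
top wrench_grip [([0.538, -0.326, 0.166], 0.61)]
scene wrench_socket [([0.438, -0.292, 0.13], 0.77)]
scene wrench_grip [([0.539, -0.326, 0.161], 0.54), ([0.376, 0.013, 0.0], 0.19)]
[ 443.6 -292.4]
```

Call:
send_rows(series=[[[0,0,0.2],[0,-0.7,-50],1],[[0,0,0.2],[0,-0.7,-90],1],[[0,0,0.2],[0,-0.7,-110],1],[[0,0,0.2],[0,-0.7,-116],1],[[0,0,0.2],[0,-0.7,-120],1],[[0,0,0.2],[0,-0.7,-120.5],1],[[0,0,0.2],[0,-0.7,-120.5],1]])

```text
time_s: 18.8
eef_pos: [0.5427, -0.327, 0.028]
eef_rot: [0.001, 0.15, 0.989, -0.001]
wrist_force: [0.3, -0.0, -2.4]
opening: 0.246
grasp_force: 60.6
```

```bash
python3 st.py
```

```text
18.8 tcp [ 0.5427 -0.327   0.028 ] yaw_y 72.8 z [ 0.001 -0.001 -1.   ] F [ 0.28 -0.04 -2.4 ] T [ 0.01 -0.03  0.01] op 0.246 q [-0.73  0.55  1.57 -0.    1.02 -2.  ]
ang -91.12 r 0.293 Frad 0.04 Ftan_ccw 0.28
Tc 0.096
```

Still carrying the weight, so I'll go 1.2 mm lower, then release and rise.

Call:
send_rows(series=[[[0,0,0],[-0.5,0.8,-1.2],1],[[0,0,0],[-0.5,0.8,-1.4],1],[[0,0,0],[-0.5,0.8,-1.4],0.3],[[0,0,0],[-0.5,0.8,-1.4],0],[[0,0,0],[-0.5,0.8,-1.4],-0.2],[[0,0,0],[-0.5,0.8,-1.4],-0.2],[[0,0,0],[-0.5,0.8,40],-0.2],[[0,0,0],[-0.5,0.8,80],-0.2],[[0,0,0],[-0.5,0.8,140],-0.2],[[0,0,0],[-0.5,0.8,170],-0.2]])

```text
time_s: 20.05
eef_pos: [0.5427, -0.3267, 0.2009]
eef_rot: [0.002, 0.15, 0.989, -0.001]
wrist_force: [0.8, -0.1, 0.4]
opening: 0.598
grasp_force: 0.0
```

Call:
send_rows(series=[[[0,0,0],[0,60,20],-0.2],[[0,0,0],[0,120,20],-0.2],[[0,0,0],[0,180,20],-0.2],[[0,0,0],[0,240,20],-0.2],[[0,0,0],[0,300,20],-0.2],[[0,0,0],[0,360,20],-0.2],[[0,0,0],[-10,420,20],-0.2],[[0,0,0],[-10,480,20],-0.2]])

```text
time_s: 21.05
eef_pos: [0.5308, 0.1563, 0.217]
eef_rot: [0.0, 0.15, 0.989, 0.0]
wrist_force: [0.8, -1.0, 0.1]
opening: 0.6
grasp_force: 0.0
```

```bash
python3 st.py; python3 - <<'E'
from m import *
from bench import spotter
q=camera("top")
for c in("top","scene"):
  for t in("wrench_socket","wrench_grip","cap_grip"): print(c,t,[(np.round(d["xyz"],3).tolist(),round(d["conf"],2)) for d in spotter.landmark_of(t,c)])
now2=camera("scene")
for z in(.0515,): print([(circ(k,(.441,-.293),.0215,z,.012)[0]*1e3).round(1) for k in(q,now2)])
for c,k in(("top",q),("scene",now2)):
  print(c,"nut",nutfit(k,(.549,-.034)))
  for z in (.068,): print("knob",z,[(circ(p_,(.533,.284),.009,z,.01)[0]*1e3).round(1) for p_ in(P[c],)])
  print("shoulder",[(circ(P[c],(.533,.284),.035,z,.012)[0]*1e3).round(1) for z in(.004,.033)])
cv2.imwrite("pics/w.png",np.hstack([cv2.resize(k["pixels"],(400,300),interpolation=cv2.INTER_AREA) for k in(q,now2)])[:,:,::-1])
E
```

```text
21.05 tcp [0.5308 0.1563 0.217 ] yaw_y 72.8 z [ 0. -0. -1.] F [ 0.75 -1.03  0.08] T [ 0.   -0.04 -0.02] op 0.6 q [ 0.07  0.15  1.68 -0.    1.32 -1.2 ]
ang 95.28 r 0.1912 Frad -1.09 Ftan_ccw -0.65
Tc -0.149
top wrench_socket [([0.439, -0.3, 0.008], 0.68)]
top wrench_grip [([0.536, -0.326, 0.043], 0.6)]
top cap_grip []
scene wrench_socket [([0.438, -0.297, 0.008], 0.98)]
scene wrench_grip [([0.542, -0.326, 0.041], 0.67)]
scene cap_grip [([0.534, 0.286, 0.053], 0.55)]
[array([ 440.2, -292.9]), array([ 443. , -292.2])]
top nut (array([ 0.54689932, -0.03401064,  0.05969658]), np.float64(-88.8815689086914))
knob 0.068 [array([526.7, 274. ])]
shoulder [array([543.5, 295.9]), array([540.2, 286.1])]
scene nut (array([ 0.55283575, -0.03270487,  0.10168205]), np.float64(-168.77890014648438))
knob 0.068 [array([531.7, 285.4])]
shoulder [array([532.7, 285.3]), array([530.9, 290.5])]
```

View pics/w.png

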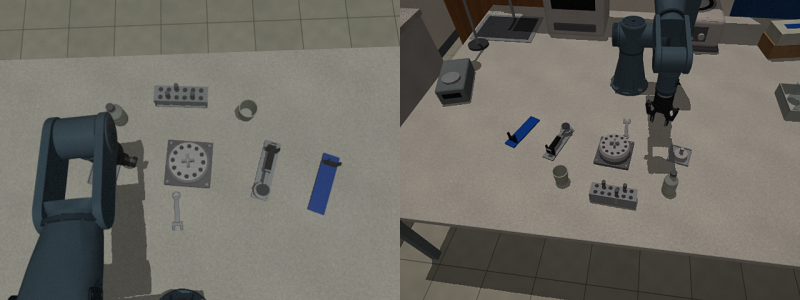

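Call:
send_rows(series=[[[0,0,0],[2,60,-20],-0.3],[[0,0,0],[2,128,-60],-0.3],[[0,0,0],[2,128,-110],-0.3],[[0,0,0],[2,128,-150],-0.3],[[0,0,0],[2,128,-175],-0.3],[[0,0,0],[2,128,-175],-0.3]])

```text
time_s: 22.3
eef_pos: [0.5319, 0.2809, 0.0394]
eef_rot: [-0.002, 0.15, 0.989, -0.001]
wrist_force: [0.1, -0.2, -0.3]
opening: 0.64
grasp_force: 0.0
```

```bash
python3 st.py; python3 - <<'E'
from h import *
from bench import camera,spotter
s=camera("scene"); print([(np.round(d["xyz"],3).tolist(),round(d["conf"],2)) for d in spotter.landmark_of("cap_grip","scene")])
u=tuple(map(float,proj(s,[(.533,.284,.06)])[0]))
cv2.imwrite("pics/c.png",cv2.resize(cv2.getRectSubPix(s["pixels"],(120,90),u),(640,480),interpolation=cv2.INTER_CUBIC)[:,:,::-1])
E
```

```text
22.3 tcp [0.5319 0.2809 0.0394] yaw_y 72.72 z [-0.005 -0.002 -1.   ] F [ 0.12 -0.19 -0.28] T [ 0.04 -0.03 -0.05] op 0.64 q [ 0.29  0.47  1.65 -0.    1.02 -0.98]
ang 93.0 r 0.3155 Frad -0.19 Ftan_ccw -0.11
Tc -0.08
[([0.533, 0.284, 0.055], 0.79)]
```

View pics/c.png

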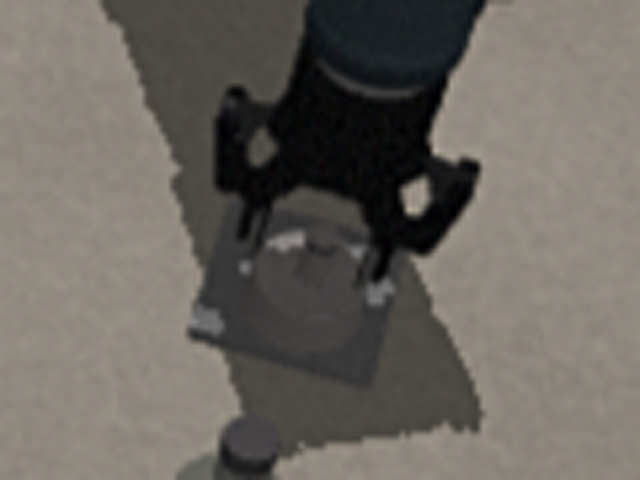

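The cap sits between the open fingers: knob at about (315,250), fingers at (245,220) and (380,260). Closing now.

Call:
send_rows(series=[[[0,0,0],[1,2,2],0],[[0,0,0],[1,2,2],1],[[0,0,0],[1,2,2],1],[[0,0,0],[1,2,2],1],[[0,0,0],[1,2,2],1],[[0,0,0],[1,2,2],1],[[0,0,0],[1,2,15],1],[[0,0,0],[1,2,40],1],[[0,0,0],[1,2,90],1],[[0,0,0],[1,2,130],1]])

```text
time_s: 23.65
eef_pos: [0.5346, 0.2844, 0.1741]
eef_rot: [0.0, 0.15, 0.989, 0.0]
wrist_force: [0.2, 0.3, -1.4]
opening: 0.173
grasp_force: 58.7
```

```bash
python3 st.py; python3 - <<'E'
from bench import camera,spotter
import numpy as np
camera("scene"); camera("top")
for c in("scene","top"): print([(np.round(d["xyz"],3).tolist(),round(d["conf"],2)) for d in spotter.landmark_of("cap_grip",c)])
E
```

```text
23.65 tcp [0.5346 0.2844 0.1741] yaw_y 72.8 z [ 0.001  0.    -1.   ] F [ 0.22  0.27 -1.44] T [-0.01 -0.04  0.02] op 0.173 q [ 0.29  0.3   1.58  0.    1.26 -0.98]
ang 92.49 r 0.3188 Frad 0.26 Ftan_ccw -0.23
Tc -0.057
[([0.534, 0.288, 0.185], 0.83), ([0.737, -0.258, -0.0], 0.4)]
[([0.534, 0.283, 0.192], 0.83)]
```

Call:
send_rows(series=[[[0,0,0],[2,-50,5],1],[[0,0,0],[5,-105,5],1],[[0,0,0],[7,-160,5],1],[[0,0,0],[9,-215,5],1],[[0,0,0],[12,-270,5],1],[[0,0,0],[14,-305,5],1],[[0,0,0],[14,-318,5],1],[[0,0,0],[14,-318,5],1],[[0,0,0],[14,-318,5],1]])

```text
time_s: 24.98
eef_pos: [0.5481, -0.0323, 0.1762]
eef_rot: [-0.001, 0.149, 0.989, 0.0]
wrist_force: [-1.0, 0.2, 0.0]
opening: 0.174
grasp_force: 58.8
```

```bash
python3 st.py; python3 - <<'E'
from bench import camera,spotter
import numpy as np
camera("scene"); camera("top")
for c in("scene","top"): print([(np.round(d["xyz"],3).tolist(),round(d["conf"],2)) for d in spotter.landmark_of("cap_grip",c)])
E
```

```text
24.975 tcp [ 0.5481 -0.0323  0.1762] yaw_y 72.87 z [-0.001  0.001 -1.   ] F [-0.96  0.23  0.05] T [-0.   -0.    0.03] op 0.174 q [-0.28  0.18  1.72  0.    1.24 -1.55]
ang 99.32 r 0.0018 Frad 0.38 Ftan_ccw 0.91
Tc 0.03
[([0.546, -0.03, 0.186], 0.96)]
[([0.544, -0.033, 0.19], 0.49)]
```

Call:
send_rows(series=[[[0,0,0],[1.5,-2,-20],1],[[0,0,0],[1.5,-2,-40],1],[[0,0,0],[1.5,-2,-55],1],[[0,0,0],[1.5,-2,-63],1],[[0,0,0],[1.5,-2,-65],1],[[0,0,0],[1.5,-2,-65],1]])

```text
time_s: 25.92
eef_pos: [0.5504, -0.0357, 0.1123]
eef_rot: [0.0, 0.15, 0.989, -0.0]
wrist_force: [-0.2, 0.8, -1.2]
opening: 0.174
grasp_force: 58.8
```

```bash
python3 st.py
```

```text
25.925 tcp [ 0.5504 -0.0357  0.1123] yaw_y 72.8 z [ 0.001 -0.    -1.   ] F [-0.17  0.78 -1.16] T [-0.02  0.    0.04] op 0.174 q [-0.28  0.27  1.76  0.    1.11 -1.55]
ang -39.16 r 0.0025 Frad -0.62 Ftan_ccw 0.5
Tc 0.044
```

Call:
send_rows(series=[[[0,0,0],[-1,1,-2],1],[[0,0,0],[-1,1,-3.5],1],[[0,0,0],[-1,1,-3.5],1]])

```text
time_s: 26.3
eef_pos: [0.5503, -0.0354, 0.1111]
eef_rot: [0.002, 0.149, 0.989, -0.001]
wrist_force: [-4.6, -1.1, 13.1]
opening: 0.17
grasp_force: 60.7
```

```bash
python3 st.py
```

```text
26.3 tcp [ 0.5503 -0.0354  0.1111] yaw_y 72.8 z [ 0.003 -0.002 -1.   ] F [-4.58 -1.07 13.09] T [-0.    0.78 -0.01] op 0.17 q [-0.28  0.27  1.77 -0.    1.1  -1.55]
ang -34.57 r 0.0023 Frad -3.17 Ftan_ccw -3.48
Tc -0.016
```

Contact at the expected seating height. Releasing and lifting clear.

Call:
send_rows(series=[[[0,0,0],[0,0,1],1],[[0,0,0],[0,0,1],0.4],[[0,0,0],[0,0,1],0],[[0,0,0],[0,0,1],-0.3],[[0,0,0],[0,0,1],-0.3],[[0,0,0],[0,0,30],-0.3],[[0,0,0],[0,0,80],-0.3],[[0,0,0],[0,0,140],-0.3]])

```text
time_s: 27.3
eef_pos: [0.5481, -0.0344, 0.2486]
eef_rot: [-0.001, 0.15, 0.989, 0.0]
wrist_force: [0.9, -1.1, 0.7]
opening: 0.648
grasp_force: 0.0
```

Call:
send_rows(series=[[[0,0,0],[-20,60,0],-0.3],[[0,0,0],[-40,120,0],-0.3],[[0,0,0],[-60,180,0],-0.3],[[0,0,0],[-80,240,0],-0.3],[[0,0,0],[-100,300,0],-0.3],[[0,0,0],[-100,300,0],-0.3],[[0,0,0],[-100,300,0],-0.3]])

```text
time_s: 28.18
eef_pos: [0.4489, 0.2653, 0.2482]
eef_rot: [0.0, 0.149, 0.989, -0.0]
wrist_force: [-0.2, 0.3, 0.3]
opening: 0.648
grasp_force: 0.0
```

```bash
python3 st.py; python3 - <<'E'
from h import *
from bench import camera,spotter
I=[]
for c in("scene","top"):
    p=camera(c)
    for t in("cap_grip","wrench_grip","wrench_socket"): print(c,t,[(np.round(d["xyz"],3).tolist(),round(d["conf"],2)) for d in spotter.landmark_of(t,c)])
    u=tuple(map(float,proj(p,[(.548,-.034,.1)])[0])); I.append(cv2.resize(cv2.getRectSubPix(p["pixels"],(120,90),u),(400,300),interpolation=cv2.INTER_CUBIC))
cv2.imwrite("pics/fin.png",np.hstack(I)[:,:,::-1])
E
```

```text
28.175 tcp [0.4489 0.2653 0.2482] yaw_y 72.88 z [-0.    -0.001 -1.   ] F [-0.2   0.33  0.3 ] T [ 0.02 -0.02 -0.02] op 0.648 q [ 0.31  0.05  1.72 -0.    1.38 -0.97]
ang 108.38 r 0.3155 Frad 0.37 Ftan_ccw 0.09
Tc 0.011
scene cap_grip [([0.547, -0.032, 0.123], 0.58)]
scene wrench_grip [([0.54, -0.324, 0.04], 0.88)]
scene wrench_socket [([0.44, -0.294, 0.01], 0.75), ([0.538, -0.328, 0.04], 0.28)]
top cap_grip [([0.548, -0.036, 0.123], 0.9)]
top wrench_grip [([0.54, -0.323, 0.044], 0.83)]
top wrench_socket [([0.436, -0.298, 0.012], 0.98)]
```

View pics/fin.png

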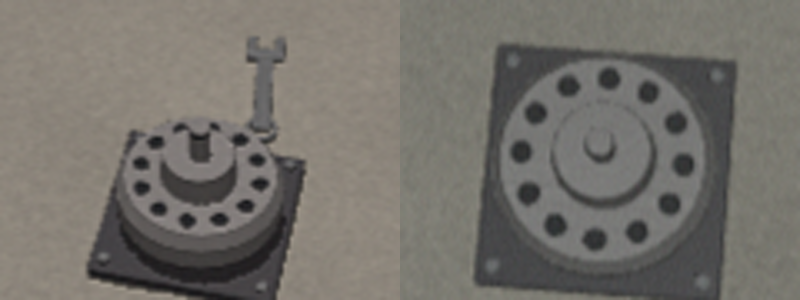

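The cap sits flat and centred on the rotor, at about (195,165) in the scene view and (600,150) in the top view. Its grip point is about 31 mm above the nut's top.

```bash
python3 -c "
from bench import ctrl; print(ctrl.hand_in())"
```

```text
the job is handed in; nothing more can be done
None
```

I handed the job in at about 28 s: the nut is tightened to its seat, the wrench is back on its rest, and the cap is flat and centred over the nut. I inferred the click from the torque levelling off over about 7° of handle turn; no verdict came back.

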